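# Set the press-shop stop gauge with its knurled wheel and lock it

### The arm

A 6-joint arm with a two-finger parallel gripper is mounted at the origin on the work surface. World frame = base frame: x ahead of the robot, y to its left, z up, the work surface at z = 0. Lengths are in m, angles in rad, forces in N, time in s.
With the tool pointing down it reaches from about 0.325 to 0.9 m from the base axis. Payload 3.5 kg.
Tool frame: the origin (TCP) lies on the centre line of the jaws, within the pads' length; the fingertips stand 14 mm ahead of it and the grasp point (between the pads) lies 5 mm behind it; z points along the fingers, y is the direction in which the jaws open and shut (so a half turn about z gives the same grasp; the last joint's range is limited). The gripper opens to 85 mm and grips with 20 to 120 N. Pads are 22 mm wide; open, the fingers measure 114 mm over their backs; the gripper's body (76 mm by 85 mm) begins 54 mm behind the grasp point. The pads swing forward as they close: fully open they stand 13 mm farther back than shut.
Start: joints at [1.245, 0.276, -0.026, 1.268, 0, 1.467], TCP at [0.138, 0.61, 0.245] pointing down, gripper open.
Joint ranges: [-3.12, 3.12], [-0.85, 1.88], [-1.08, 1.24], [-1.95, 2.15], [-1.57, 1.53], [-3.14, 3.14]. Speed limits (rad/s): [2.57, 2.57, 3.14, 3.14, 3.14, 3.14].

### API

Orientations are given as [roll, pitch, yaw] about the fixed x, y, z axes, in that order (R = Rz(yaw) Ry(pitch) Rx(roll)).
In Python, from station import ctrl, eyes, order gives the robot as it stands.
- The arm moves only by the tool carry_out, never from a script. Its argument "deltas" is a list of rows, each an object with "twist": the turn, a rotation vector about the tool's x, y, z in rad, a list of three; "travel": the shift along the tool's x, y, z in mm, a list of three; "grip": the finger opening in mm, from 0 to 85.4. In form: [{"twist": [wx, wy, wz], "travel": [tx, ty, tz], "grip": grip}, ...]. A call has 1 to 12 rows; each row shifts and turns the pose as measured when the row begins, along the tool's axes as they then stand; what a row does not reach is not made up. A row lasts 1/12 s, in which the tool goes at most 41.7 mm and 7.16 degrees, less where a joint would pass 70% of its speed; a pose out of reach is approached as far as the arm can. A call is refused whole if a number of a shift passes 41.7 or a number of a turn 0.125, either way. A call with a gripper value outside its range is refused whole. The fingers move at their own pace and stop on an object; "grip_force" is the grip in N (left out, the last holds). Time passes only in rows, so rows that do not move let the fingers close. It gives the time, the measured TCP pose, the force and the opening at its end, in the units of the state.
- ctrl.get_obs(): the state, without advancing time (a new reading comes with each control period).
- eyes.snapshot(name): name is "scene" or "top"; returns a dict with "image" (480x640x3 uint8, red, green, blue), "vertical_fov" (degrees; the focal length in pixels is half the picture's height over the tangent of half this angle, whatever the lens; pixels are square), "cx", "cy" (the principal point, pixels), "R" (3x3) and "t" (3): a world point X has camera coordinates R X + t. Camera axes: x right, y down, z forward; pixel columns grow to the right and rows downward; lengths in m; the calibration is good to about 2 mm. A picture is of the moment at which its call begins. There is no depth.
- order.hand_in(): hands the job in, once; it reports no verdict.
Trained networks look in the newest picture that a camera, given by its name, has taken for a name from the list of things; names that differ only in an ending like _2 or _b are one class to them, and where a whole thing is asked for, a point or a joint stands for the part that bears it (a point fixed in the world has none). Each returns a list of dicts, best first, with "score" (0 to 1); they miss things now and then, are a little off and sometimes report something else, mostly with a low value. They report only what shows in the picture. A call takes as long as a camera call.
- eyes.search_frame(camera, target): "location" ([x, y, z] in m, in world coordinates, good to about 4 mm: the middle of the surface that is visible of it).
The state is a dict: "time": time; "qpos": joint angles; "qd": joint speeds; "joint_torque": joint torques, N m; "ee_pos": TCP position; "ee_rot": TCP orientation; "contact_force": force on the tool from outside, world axes, zero at the start; "moment": the same for the moment, N m; "grip_width": finger opening in m.
Only numpy, scipy, OpenCV 4.12 (cv2) and the standard library are available. Lean on these libraries where they do the work, as an engineer would, in place of code of your own. Each camera call takes 0.05 s, during which the arm holds its last target. There are 200 camera calls.

### The job

With a fingertip on top of the knurled adjuster wheel of the stop gauge, gently roll the wheel until the sliding jaw has closed up so far that its little upright blade stands in line with the blade of the gauge mark beside it; then push the lock lever all the way over towards the anvil end and move clear. Do not grip the wheel or lift anything, do not push the jaw itself or touch the gauge mark, and leave the loose things on the bench where they are.

Things in the scene. Friction and masses are not known exactly. Their poses are not given: they have to be found in the camera images.
- gauge: stop gauge bolted to the bench, dark steel base plate, top 25 mm above the bench, on rubber buffers. Origin on the bench under the slide's centre line; x runs along the slide from wheel end to anvil end (the jaw closes towards +x), z up. Base: x -140 to 140, y -118 to 62 mm. On it along y = 0: wheel (x = -85), jaw (front face near x = 0), fixed anvil block (x 65 to 97, top z = 66). Scale bar at y = 44, top z = 55.
- wheel: knurled steel adjuster wheel, 60 mm diameter, 20 mm wide, upright in a fork whose two cheeks are 46 mm apart outside and 70 mm high (axle ends reach 28 mm either side). Origin at its centre; axle along the gauge's y; it turns with the wheel. A fingertip rolls it by friction, it stays where left. Rolling its top to gauge +x closes the jaw: 5 mm per rad, 1 mm per 6 mm of finger travel.
- crown (a point): highest point of the wheel's rim, 95 mm above the bench, free from above; axes as the gauge's. The whole gauge stands on soft rubber buffers: pressed from above it sinks level up to 5 mm, giving way at about 2 N and then 1.5 N per mm, and rises again when let go. 4 to 8 N of press is enough to roll it (drag about 1.5 N). It takes several strokes over the crown, along gauge x, lifting in between.
- jaw: sliding steel jaw, block 34 (x) x 60 x 32 mm, top 68 mm above the bench, to be driven only by the wheel; origin at the middle of its front (+x) face's lower edge.
- jaw_blade (a point): top centre of the jaw's blade, a steel upright 4 mm thick (x), 16 mm wide (y), standing 18 mm above the jaw's front left edge; this point is 86 mm above the bench, at gauge y = +22.
- mark_blade (a point): top centre of the gauge mark's blade, same size and height, on a small rider on the scale bar at gauge y = +44: in line, the two blades stand side by side, 6 mm apart. Its place along the bar varies; at the start it is 10 to 25 mm nearer the anvil than the jaw's blade. Axes as the gauge's. It slides if knocked: do not touch.
- mark: the gauge mark: rider on the scale bar, 14 x 16 mm, with its blade; origin on the bar's centre line, at the height of the base plate's underside (10 mm).
- lock (a joint): lock lever angle, rad: 0 at the start, leaning to gauge -x; 1.0 fully over to gauge +x (anvil end). Swings in the gauge's x-z plane, stays where left; about 1 N at the ball moves it.
- lock_tip (a point): centre of the lever's 26 mm ball, 108 mm above the bench at either end of its swing (117 at mid swing), 70 mm from the pivot; the bar below is 10 mm thick.
- lock_pivot (a point): the lever's pivot, 47 mm above the bench at gauge x = 30, y = -85 mm; its housing is 70 (x) x 50 mm, top 50 mm above the bench (boss to 60). Axes as the gauge's.
- slip: loose upright steel gauge block, 9 x 35 x 30 mm high; origin at the centre of its underside; a bystander.
- punch: loose steel punch standing on its 28 mm flange, 60 mm high; origin at the centre of its underside; a bystander.
- collar: loose dark steel ring, 38 mm outside, 14 mm high; origin at the centre of its underside; a bystander.
- spanner: loose open-ended spanner 160 mm long lying flat; origin at the centre of its underside; a bystander.
- driver: loose screwdriver 190 mm long lying flat; origin at the centre of its underside; a bystander.
- oil: loose clear oil bottle, 48 mm diameter, 120 mm high; origin at the centre of its underside; a bystander.
- roll: loose standing steel pin, 22 mm diameter, 45 mm high; origin at the centre of its underside; a bystander.

How it is judged:
By the outcome, as a careful person would: the job done as asked, in the order asked, and still so for the second after the job is handed in, with the robot touching nothing.
It also fails if it takes over 59 s, if anything falls off the work surface, if the arm or the gripper's body presses on something with over 40 N, if the wrist force passes 120 N, or if a joint passes its speed limit or range.

## Working session

There is one attempt and no reset: what is moved stays moved. The work goes in short steps, Python scripts to look and compute and a tool call to move; the robot and the scene stay as the last step left them, time stands still between calls to the robot, and variables do not carry over. Pictures are saved under pics/ and viewed, about 8 in all and at most 12, crops included, and the job is handed in when it is done.

Besides the shell and the picture viewer there is one more tool, called after ">>>" as name(argument=value, ...), one argument or row to a line, values as JSON. carry_out: Moves the arm, as the interface text tells. Its arguments: {"type":"object","properties":{"deltas":{"type":"array"},"grip_force":{"type":"number"}},"required":["deltas"]}

```bash
mkdir -p pics; ls; cat > h.py <<'E'
import numpy as np, cv2
from station import ctrl, eyes, order
def cam(n):
    s=eyes.snapshot(n); s['R']=np.array(s['R']); s['t']=np.array(s['t'])
    s['f']=240/np.tan(np.radians(s['vertical_fov'])/2); return s
def proj(s,X):
    c=s['R']@np.array(X)+s['t']; return np.array([s['cx']+s['f']*c[0]/c[2], s['cy']+s['f']*c[1]/c[2]])
def ray(s,u,v,z):
    d=s['R'].T@np.array([(u-s['cx'])/s['f'],(v-s['cy'])/s['f'],1]); o=-s['R'].T@s['t']
    return o+d*(z-o[2])/d[2]
def save(s,n): cv2.imwrite('pics/'+n+'.png',s['image'][:,:,::-1])
E
python3 - <<'E'
from h import *
for n in('scene','top'):
    s=cam(n); save(s,n+'0'); print(n,s['f'],-s['R'].T@s['t'],s['R'].round(2).tolist())
    for k in('gauge','wheel','crown','jaw','jaw_blade','mark_blade','lock_tip','lock_pivot','oil','punch','slip','roll'):
        print(k,[(np.round(d['location'],3).tolist(),round(d['score'],2)) for d in eyes.search_frame(n,k)[:2]])
print(ctrl.get_obs())
E
```

```text
pics
scene 527.6730567105363 [1.03308677 0.55021602 0.7922388 ] [[-0.77, 0.63, 0.02], [0.45, 0.56, -0.69], [-0.45, -0.53, -0.72]]
gauge [([0.598, 0.075, 0.023], 0.85)]
wheel [([0.502, 0.07, 0.077], 0.96)]
crown []
jaw [([0.562, 0.09, 0.068], 0.73), ([0.673, -0.037, 0.021], 0.27)]
jaw_blade [([0.566, 0.084, 0.067], 0.74), ([0.602, 0.078, 0.028], 0.43)]
mark_blade [([0.572, 0.137, 0.066], 0.71)]
lock_tip [([0.603, 0.019, 0.109], 0.73)]
lock_pivot [([0.596, 0.08, 0.021], 0.73)]
oil [([0.726, 0.206, 0.076], 0.74)]
punch [([0.672, -0.039, 0.022], 0.83), ([0.598, -0.175, 0.022], 0.3)]
slip [([0.57, 0.132, 0.068], 0.73), ([0.499, 0.07, 0.075], 0.67)]
roll [([0.757, 0.104, 0.039], 0.51)]
top 477.1820924080384 [0.37909274 0.04016915 1.08693883] [[-0.01, -1.0, -0.0], [-0.98, 0.01, -0.2], [0.2, -0.0, -0.98]]
gauge [([0.57, 0.064, 0.025], 0.83)]
wheel [([0.488, 0.06, 0.089], 0.57), ([0.553, 0.079, 0.067], 0.39)]
crown [([0.57, 0.062, 0.025], 0.67)]
jaw [([0.554, 0.08, 0.066], 0.9)]
jaw_blade [([0.55, 0.082, 0.071], 0.84)]
mark_blade [([0.564, 0.133, 0.072], 0.52), ([0.587, 0.007, 0.119], 0.27)]

[... 208 characters left out ...]
 0.098, 0.046], 0.65)]
{'time': 1.3, 'qpos': array([ 1.24460583e+00,  2.76418882e-01, -2.63806365e-02,  1.26800555e+00,
        1.04230676e-05,  1.46741861e+00]), 'qd': array([ 1.09723132e-03, -2.54376343e-03, -8.62124931e-05, -2.01201875e-03,
       -3.43411994e-04, -7.00405380e-04]), 'joint_torque': array([ 8.04485026e-04, -4.45490742e+01,  2.95559031e+01,  9.42689621e-04,
       -3.26814791e-05,  5.10562344e-06]), 'ee_pos': array([0.13810376, 0.60955692, 0.2453107 ]), 'ee_rot': array([-3.14158503e+00, -1.12694907e-05,  2.91877987e+00]), 'contact_force': array([ 0.45407777, -0.12270339,  0.43814356]), 'moment': array([0.002996  , 0.02190315, 0.00221947]), 'grip_width': 0.08552569520738448}
```

View pics/scene0.png

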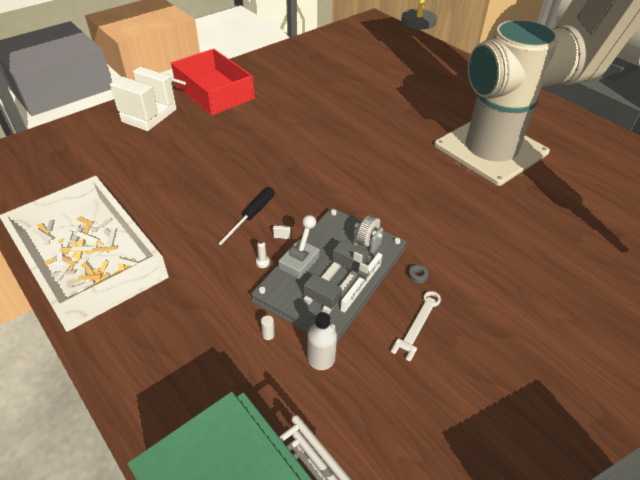

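View pics/top0.png

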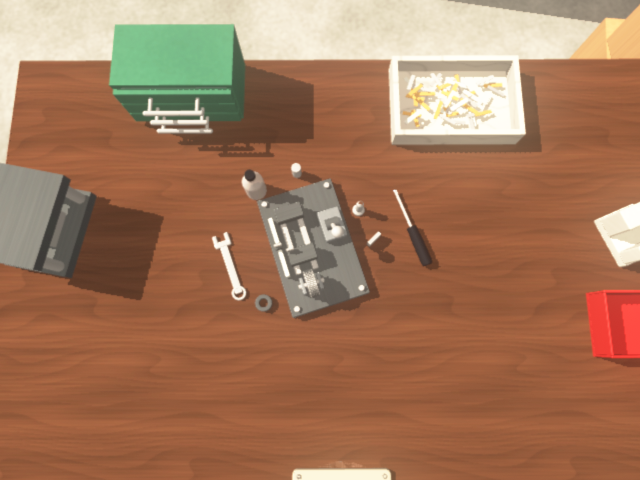

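```bash
python3 - <<'E'
import cv2
a=cv2.imread('pics/scene0.png')[200:345,240:420]; b=cv2.imread('pics/top0.png')[172:322,250:385]
cv2.imwrite('pics/c1.png',cv2.resize(a,None,fx=4.4,fy=4.1,interpolation=2) if 0 else cv2.resize(a,None,fx=4,fy=4,interpolation=2))
cv2.imwrite('pics/c2.png',cv2.resize(b,None,fx=4,fy=4,interpolation=2))
E
```

```text
(no output)
```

View pics/c1.png

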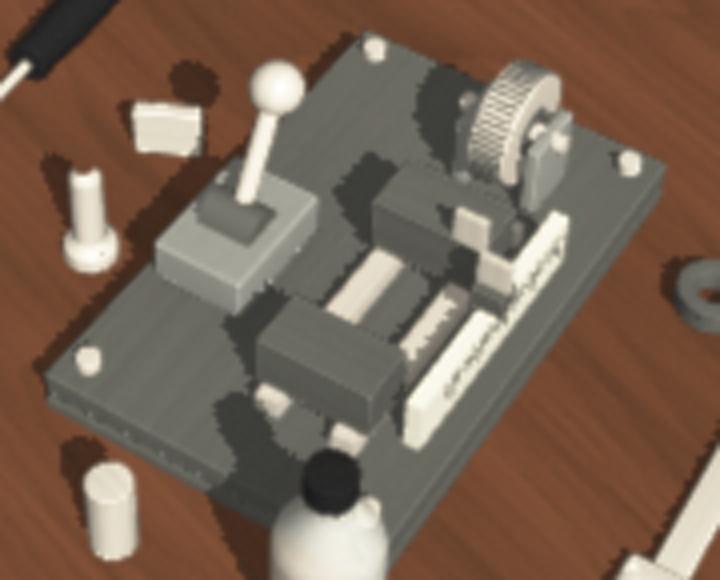

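View pics/c2.png

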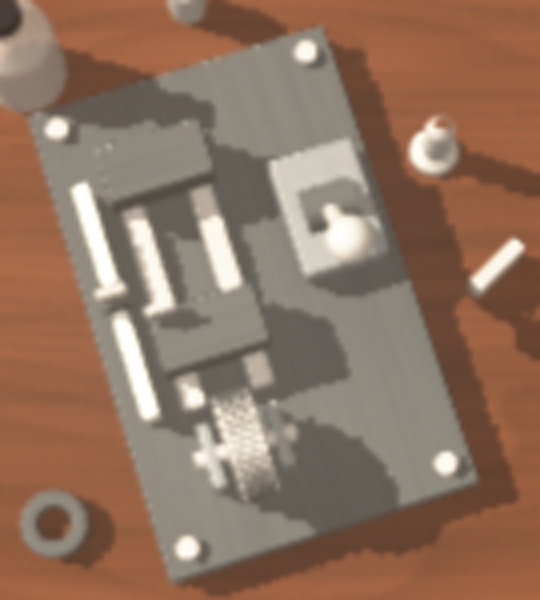

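```bash
cat >> h.py <<'E'
def g2w(p,X): # gauge pose p=(x,y,yaw), X gauge m
    c,s=np.cos(p[2]),np.sin(p[2]); X=np.asarray(X,float)
    return np.array([p[0]+c*X[0]-s*X[1],p[1]+s*X[0]+c*X[1],X[2]])
E
cat > fit.py <<'E'
from h import *
from scipy.optimize import least_squares
A,B=cam('scene'),cam('top')
f4=lambda U,V,ox,oy:np.array([(U+.5)/4-.5+ox,(V+.5)/4-.5+oy])
C={'a-':(.14,-.118,.025),'a+':(.14,.062,.025),'w-':(-.14,-.118,.025),'w+':(-.14,.062,.025)}
ob=[(A,'a-',f4(48,377,240,200)),(A,'w-',f4(365,32,240,200)),(A,'w+',f4(666,166,240,200)),
 (B,'a+',f4(30,116,250,172)),(B,'a-',f4(322,27,250,172)),(B,'w-',f4(478,482,250,172)),(B,'w+',f4(172,581,250,172))]
def fit(o):
    r=least_squares(lambda p:np.concatenate([proj(s,g2w(p,C[k]))-q for s,k,q in o]),[.57,.06,.3]); return r.x,r.fun.reshape(-1,2)
for o in(ob,ob[:3],ob[3:]):
    p,r=fit(o); print(p.round(4),r.round(1).tolist())
p=fit(ob)[0]; np.save('p.npy',p)
for n,X in dict(crown=(-.085,0,.095),pivot=(.03,-.085,.047),tip0=(.03-.0345,-.085,.108),tip1=(.03+.0345,-.085,.108),jb=(-.002,.022,.086)).items(): print(n,g2w(p,X).round(4))
a=A['image'][236:290,330:400,::-1];b=B['image'][215:269,262:332,::-1]
ims=[]
for s,im,ox,oy in((A,a,330,236),(B,b,262,215)):
    im=cv2.resize(im,None,fx=8,fy=8,interpolation=cv2.INTER_NEAREST)
    for x in np.arange(-10,31,5)/1e3:
        for y,col in((.022,(0,0,255)),(.044,(255,0,0))):
            u=(proj(s,g2w(p,(x,y,.086)))-[ox,oy]+.5)*8; cv2.circle(im,tuple(int(v) for v in u),2,col,-1)
    ims.append(im)
cv2.imwrite('pics/bl0.png',np.vstack(ims)[:,:]) if 0 else cv2.imwrite('pics/bl0.png',np.hstack([i[:, :400] for i in ims]))
E
python3 fit.py
```

```text
[0.5697 0.0882 0.3104] [[-1.4, -0.9], [0.0, -0.9], [0.5, -0.6], [-1.4, 0.0], [-0.4, -0.9], [0.2, -0.2], [-0.7, 0.6]]
[0.5698 0.0902 0.3183] [[-0.7, 0.4], [-0.1, -0.3], [0.8, -0.4]]
[0.5697 0.087  0.3059] [[-0.7, -0.2], [0.5, -0.7], [0.6, 0.2], [-0.4, 0.6]]
crown [0.4888 0.0622 0.095 ]
pivot [0.6242 0.0164 0.047 ]
tip0 [0.5914 0.0059 0.108 ]
tip1 [0.6571 0.027  0.108 ]
jb [0.5611 0.1085 0.086 ]
```

View pics/bl0.png

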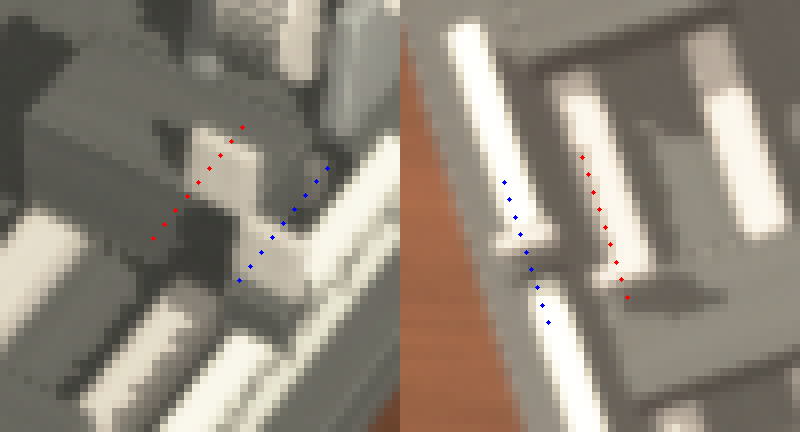

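The scene and top crops agree. The jaw blade is at about gauge x = -4 to -5 (top crop pixel 622,275). The mark blade is at about x = +12.7 (pixel 525,242), leaving a gap of about 17 mm. Next I'll turn the tool to line up with the gauge and move over the wheel.

>>> carry_out(
  deltas=[
    {"twist":[0,0,-0.107],"travel":[0,0,0],"grip":0},
    {"twist":[0,0,-0.107],"travel":[0,0,0],"grip":0},
    {"twist":[0,0,-0.107],"travel":[0,0,0],"grip":0},
    {"twist":[0,0,-0.107],"travel":[0,0,0],"grip":0},
    {"twist":[0,0,-0.107],"travel":[0,0,0],"grip":0},
    {"twist":[0,0,0],"travel":[-10,-39,0],"grip":0},
    {"twist":[0,0,0],"travel":[-10,-39,0],"grip":0},
    {"twist":[0,0,0],"travel":[-10,-39,0],"grip":0},
    {"twist":[0,0,0],"travel":[-10,-39,0],"grip":0},
    {"twist":[0,0,0],"travel":[-10,-39,0],"grip":0},
    {"twist":[0,0,0],"travel":[-10,-39,0],"grip":0},
    {"twist":[0,0,0],"travel":[-10,-39,0],"grip":0},
  ],
)

```text
time: 2.4
ee_pos: [0.2975, 0.3752, 0.244]
ee_rot: [3.136, 0.004, -2.787]
contact_force: [2.0, 0.4, -0.5]
grip_width: 0.0003
```

>>> carry_out(
  deltas=[
    {"twist":[0,0,0.044],"travel":[-7,-40,0],"grip":0},
    {"twist":[0,0,0],"travel":[-7,-40,0],"grip":0},
    {"twist":[0,0,0],"travel":[-7,-40,0],"grip":0},
    {"twist":[0,0,0],"travel":[-7,-40,0],"grip":0},
    {"twist":[0,0,0],"travel":[-7,-40,5],"grip":0},
    {"twist":[0,0,0],"travel":[-7,-40,10],"grip":0},
    {"twist":[0,0,0],"travel":[-7,-40,10],"grip":0},
    {"twist":[0,0,0],"travel":[-7,-40,15],"grip":0},
    {"twist":[0,0,0],"travel":[-5,-30,15],"grip":0},
    {"twist":[0,0,0],"travel":[0,0,15],"grip":0},
    {"twist":[0,0,0],"travel":[0,0,15],"grip":0},
    {"twist":[0,0,0],"travel":[0,0,0],"grip":0},
  ],
)

```text
time: 3.4
ee_pos: [0.4736, 0.0482, 0.1629]
ee_rot: [3.14, 0.024, -2.845]
contact_force: [-1.6, 0.0, 0.2]
grip_width: -0.0001
```

```bash
cat >> h.py <<'E'
def rel(X): # vector TCP->gauge point, in tool axes, mm
    from scipy.spatial.transform import Rotation as R
    o=ctrl.get_obs(); p=np.load('p.npy'); M=R.from_euler('xyz',o['ee_rot']).as_matrix()
    print('t',round(o['time'],2),'rel mm',(M.T@(g2w(p,X)-o['ee_pos'])*1e3).round(1),'rpy',o['ee_rot'].round(4),'yaw err',round((o['ee_rot'][2]-np.pi-p[2]+np.pi)%(2*np.pi)-np.pi,4),'F',o['contact_force'].round(2),'z',o['ee_pos'][2].round(4))
E
python3 -c "
from h import *
rel((-.085,0,.095))"
```

```text
t 3.4 rel mm [-16.9   8.9  68.4] rpy [ 3.1404  0.0245 -2.8451] yaw err -0.0139 F [-1.56  0.02  0.24] z 0.1629
```

>>> carry_out(
  deltas=[
    {"twist":[0,0.024,-0.014],"travel":[-8,9,15],"grip":0},
    {"twist":[0,0,0],"travel":[0,0,15],"grip":0},
    {"twist":[0,0,0],"travel":[0,0,8],"grip":0},
    {"twist":[0,0,0],"travel":[0,0,0],"grip":0},
    {"twist":[0,0,0],"travel":[0,0,0],"grip":0},
  ],
)

```text
time: 3.82
ee_pos: [0.4802, 0.0599, 0.1267]
ee_rot: [3.141, 0.002, -2.831]
contact_force: [0.9, -0.6, -0.3]
grip_width: -0.0001
```

```bash
python3 -c "
from h import *
rel((-.085,0,.095))
s=cam('scene');t=cam('top')
a=cv2.resize(s['image'][180:320,290:420],None,fx=3,fy=3,interpolation=2);b=cv2.resize(t['image'][200:340,230:360],None,fx=3,fy=3,interpolation=2)
cv2.imwrite('pics/w1.png',np.hstack([a,b])[:,:,::-1])"
```

```text
t 3.82 rel mm [-8.8 -0.5 31.7] rpy [ 3.1412e+00  2.1000e-03 -2.8305e+00] yaw err 0.0006 F [ 0.92 -0.58 -0.3 ] z 0.1267
```

View pics/w1.png

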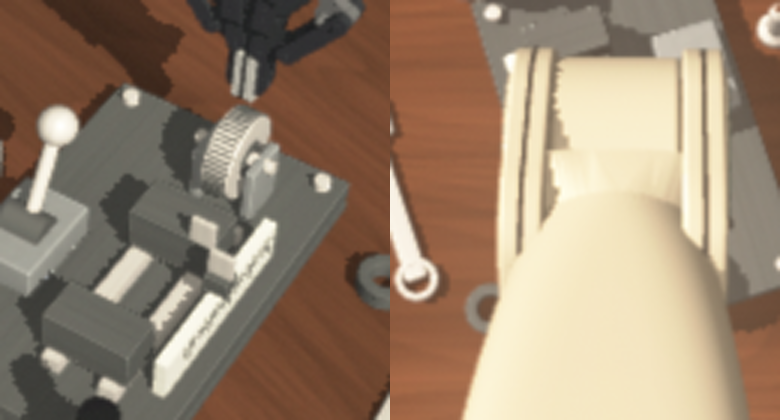

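The tip is about 18 mm above the crown and lined up (tip at pixel 248,97, crown at 245,110). I'm descending now.

>>> carry_out(
  deltas=[
    {"twist":[0,0,0],"travel":[0,0,12],"grip":0},
    {"twist":[0,0,0],"travel":[0,0,3],"grip":0},
    {"twist":[0,0,0],"travel":[0,0,1],"grip":0},
    {"twist":[0,0,0],"travel":[0,0,1],"grip":0},
    {"twist":[0,0,0],"travel":[0,0,1],"grip":0},
  ],
)

```text
time: 4.33
ee_pos: [0.4835, 0.06, 0.1135]
ee_rot: [-3.139, 0.011, -2.83]
contact_force: [0.1, 0.4, 0.6]
grip_width: 0.0001
```

>>> carry_out(
  deltas=[
    {"twist":[0,0.01,0],"travel":[3,0,1.5],"grip":0},
    {"twist":[0,0,0],"travel":[0,0,1.5],"grip":0},
    {"twist":[0,0,0],"travel":[0,0,1.5],"grip":0},
    {"twist":[0,0,0],"travel":[0,0,1.5],"grip":0},
  ],
)

```text
time: 4.67
ee_pos: [0.4815, 0.0589, 0.1085]
ee_rot: [-3.138, 0.002, -2.83]
contact_force: [-1.0, -0.2, 4.5]
grip_width: 0.0001
```

```bash
python3 -c "
from h import *
rel((-.085,0,.095))"
```

```text
t 4.67 rel mm [-7.9  0.9 13.5] rpy [-3.1381e+00  2.4000e-03 -2.8304e+00] yaw err 0.0007 F [-1.03 -0.23  4.5 ] z 0.1085
```

>>> carry_out(
  deltas=[
    {"twist":[0,0,0],"travel":[-2,0,1],"grip":0},
    {"twist":[0,0,0],"travel":[-4,0,0.5],"grip":0},
    {"twist":[0,0,0],"travel":[-4,0,0.5],"grip":0},
  ],
)

```text
time: 4.92
ee_pos: [0.4904, 0.0618, 0.1069]
ee_rot: [-3.138, 0.001, -2.831]
contact_force: [-1.4, -0.1, 4.7]
grip_width: 0.0
```

```bash
python3 -c "
from h import *
rel((-.085,0,.095))"
```

```text
t 4.92 rel mm [ 1.5  0.9 11.9] rpy [-3.1380e+00  6.0000e-04 -2.8308e+00] yaw err 0.0003 F [-1.36 -0.14  4.71] z 0.1069
```

>>> carry_out(
  deltas=[
    {"twist":[0,0,0],"travel":[-4,0,0.6],"grip":0},
    {"twist":[0,0,0],"travel":[-4,0,0.6],"grip":0},
    {"twist":[0,0,0],"travel":[0,0,0],"grip":0},
  ],
)

```text
time: 5.17
ee_pos: [0.501, 0.0651, 0.1066]
ee_rot: [-3.138, 0.003, -2.83]
contact_force: [0.5, 0.7, 4.5]
grip_width: -0.0003
```

```bash
python3 -c "
from h import *
rel((-.085,0,.095))
s=cam('scene'); save(s,'s2')
a=cv2.resize(s['image'][180:320,280:420],None,fx=4,fy=4,interpolation=2)
cv2.imwrite('pics/w2.png',a[:,:,::-1])"
```

```text
t 5.17 rel mm [12.6  1.  11.6] rpy [-3.1382  0.0034 -2.8305] yaw err 0.0007 F [0.46 0.67 4.47] z 0.1066
```

View pics/w2.png

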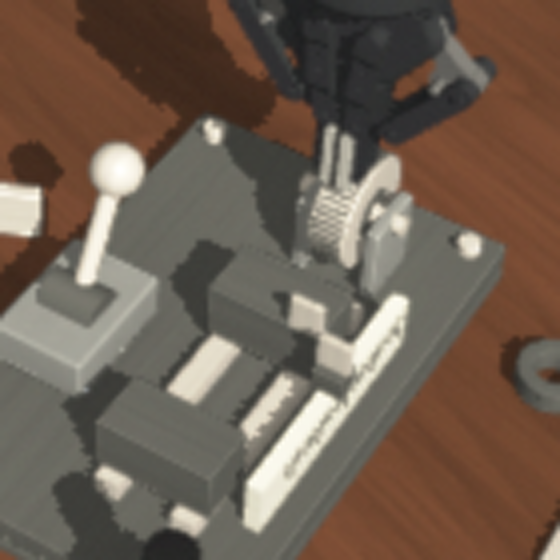

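>>> carry_out(
  deltas=[
    {"twist":[0,0,0],"travel":[0,-1,-10],"grip":0},
    {"twist":[0,0,0],"travel":[8,0,0],"grip":0},
    {"twist":[0,0,0],"travel":[8,0,0],"grip":0},
    {"twist":[0,0,0],"travel":[6,0,0],"grip":0},
    {"twist":[0,0,0],"travel":[0,0,0],"grip":0},
    {"twist":[0,0,0],"travel":[0,0,0],"grip":0},
  ],
)

```text
time: 5.72
ee_pos: [0.4763, 0.0564, 0.1159]
ee_rot: [-3.138, 0.001, -2.83]
contact_force: [-0.5, 0.5, 0.0]
grip_width: 0.0004
```

```bash
cat > meas.py <<'E'
import sys
from h import *
rel((-.085,0,.095))
p=np.load('p.npy'); s=cam('scene'); save(s,sys.argv[1])
ref=cv2.imread('pics/scene0.png',0); im=cv2.cvtColor(s['image'],cv2.COLOR_RGB2GRAY)
U=8; up=lambda g:cv2.resize(g[180:340,260:420].astype(np.float32),None,fx=U,fy=U,interpolation=cv2.INTER_CUBIC)
a,b=up(ref),up(im); J=lambda x,y:proj(s,g2w(p,(x,y,.080)))
def track(x,y,h=6,r=11):
    c=((J(x,y)-[260,180]+.5)*U).astype(int); T=a[c[1]-h*U:c[1]+h*U,c[0]-h*U:c[0]+h*U]
    R=(h+r)*U; S=b[c[1]-R:c[1]+R,c[0]-R:c[0]+R]; m=cv2.matchTemplate(S,T,cv2.TM_CCOEFF_NORMED)
    _,v,_,l=cv2.minMaxLoc(m); d=(np.array(l)-r*U)/U; k=(J(x+.01,y)-J(x,y))/10
    return d, round(float(d@k/(k@k)),2), round(float((d[0]*k[1]-d[1]*k[0])/(k@k)**.5),2), round(v,3)
print('jaw px, mm, off',track(-.0045,.022)); print('mark',track(.0127,.044))
E
python3 meas.py s3
```

```text
t 5.72 rel mm [-13.6   1.8  20.9] rpy [-3.1382e+00  8.0000e-04 -2.8305e+00] yaw err 0.0007 F [-0.49  0.53  0.05] z 0.1159
jaw px, mm, off (array([-1.,  1.]), 3.2, -0.15, 0.963)
mark (array([0., 0.]), 0.0, 0.0, 0.991)
```

>>> carry_out(
  deltas=[
    {"twist":[0,0,0],"travel":[-2,1.5,5],"grip":0},
    {"twist":[0,0,0],"travel":[0,0,2.5],"grip":0},
    {"twist":[0,0,0],"travel":[0,0,1.5],"grip":0},
    {"twist":[0,0,0],"travel":[-1,0,1],"grip":0},
    {"twist":[0,0,0],"travel":[-4,0,0.7],"grip":0},
    {"twist":[0,0,0],"travel":[-4,0,0.7],"grip":0},
  ],
)

```text
time: 6.27
ee_pos: [0.4867, 0.0612, 0.1049]
ee_rot: [-3.138, 0.0, -2.831]
contact_force: [-1.5, 0.6, 8.0]
grip_width: 0.0002
```

>>> carry_out(
  deltas=[
    {"twist":[0,0,0],"travel":[-4,0,0.6],"grip":0},
    {"twist":[0,0,0],"travel":[-4,0,0.6],"grip":0},
    {"twist":[0,0,0],"travel":[-2,0,0.3],"grip":0},
    {"twist":[0,0,0],"travel":[0,0,0],"grip":0},
  ],
)

```text
time: 6.6
ee_pos: [0.5002, 0.0655, 0.1062]
ee_rot: [-3.138, 0.005, -2.83]
contact_force: [-0.8, 1.5, 3.7]
grip_width: -0.0004
```

>>> carry_out(
  deltas=[
    {"twist":[0,0,0],"travel":[0,0,-10],"grip":0},
    {"twist":[0,0,0],"travel":[8,0,0],"grip":0},
    {"twist":[0,0,0],"travel":[8,0,0],"grip":0},
    {"twist":[0,0,0],"travel":[7,0,0],"grip":0},
    {"twist":[0,0,0],"travel":[0,0,0],"grip":0},
    {"twist":[0,0,0],"travel":[0,0,0],"grip":0},
  ],
)

```text
time: 7.1
ee_pos: [0.4751, 0.0577, 0.1158]
ee_rot: [-3.138, 0.003, -2.829]
contact_force: [-0.2, -0.4, -0.1]
grip_width: 0.0003
```

```bash
python3 meas.py s4
```

```text
t 7.1 rel mm [-14.4   0.2  20.8] rpy [-3.1378e+00  2.9000e-03 -2.8294e+00] yaw err 0.0018 F [-0.23 -0.44 -0.08] z 0.1158
jaw px, mm, off (array([-2.25,  2.25]), 7.21, -0.34, 0.884)
mark (array([0.   , 0.125]), 0.22, 0.08, 0.97)
```

>>> carry_out(
  deltas=[
    {"twist":[0,0,0],"travel":[-2,0,4.5],"grip":0},
    {"twist":[0,0,0],"travel":[0,0,2.5],"grip":0},
    {"twist":[0,0,0],"travel":[0,0,1],"grip":0},
    {"twist":[0,0,0],"travel":[-1,0,0.8],"grip":0},
    {"twist":[0,0,0],"travel":[-4,0,0.6],"grip":0},
    {"twist":[0,0,0],"travel":[-4,0,0.6],"grip":0},
  ],
)

```text
time: 7.65
ee_pos: [0.4853, 0.0609, 0.1056]
ee_rot: [-3.138, 0.001, -2.83]
contact_force: [-2.3, 0.1, 7.3]
grip_width: 0.0003
```

>>> carry_out(
  deltas=[
    {"twist":[0,0,0],"travel":[-4,0,0.6],"grip":0},
    {"twist":[0,0,0],"travel":[-4,0,0.6],"grip":0},
    {"twist":[0,0,0],"travel":[-2,0,0.3],"grip":0},
    {"twist":[0,0,0],"travel":[0,0,0],"grip":0},
  ],
)

```text
time: 7.98
ee_pos: [0.4984, 0.065, 0.1065]
ee_rot: [-3.138, 0.005, -2.829]
contact_force: [-1.0, 0.8, 4.4]
grip_width: 0.0002
```

>>> carry_out(
  deltas=[
    {"twist":[0,0,0],"travel":[0,0,-10],"grip":0},
    {"twist":[0,0,0],"travel":[8,0,0],"grip":0},
    {"twist":[0,0,0],"travel":[8,0,0],"grip":0},
    {"twist":[0,0,0],"travel":[7,0,0],"grip":0},
    {"twist":[0,0,0],"travel":[0,0,0],"grip":0},
    {"twist":[0,0,0],"travel":[0,0,0],"grip":0},
  ],
)

```text
time: 8.48
ee_pos: [0.4734, 0.0572, 0.1163]
ee_rot: [-3.138, 0.003, -2.829]
contact_force: [0.1, -0.6, 0.5]
grip_width: 0.0
```

```bash
python3 meas.py s5
```

```text
t 8.48 rel mm [-16.1   0.1  21.3] rpy [-3.1380e+00  3.0000e-03 -2.8289e+00] yaw err 0.0022 F [ 0.06 -0.64  0.45] z 0.1163
jaw px, mm, off (array([-3.375,  3.75 ]), 11.48, -0.28, 0.908)
mark (array([0.125, 0.125]), 0.05, 0.18, 0.955)
```

>>> carry_out(
  deltas=[
    {"twist":[0,0,0],"travel":[-5,0,4.5],"grip":0},
    {"twist":[0,0,0],"travel":[0,0,2.5],"grip":0},
    {"twist":[0,0,0],"travel":[0,0,1.2],"grip":0},
    {"twist":[0,0,0],"travel":[-1,0,0.8],"grip":0},
    {"twist":[0,0,0],"travel":[-4,0,0.6],"grip":0},
    {"twist":[0,0,0],"travel":[-4,0,0.6],"grip":0},
  ],
)

```text
time: 9.03
ee_pos: [0.487, 0.0615, 0.1058]
ee_rot: [-3.138, 0.001, -2.829]
contact_force: [-2.2, -1.3, 6.0]
grip_width: -0.0002
```

>>> carry_out(
  deltas=[
    {"twist":[0,0,0],"travel":[-4,0,0.6],"grip":0},
    {"twist":[0,0,0],"travel":[-2,0,0.4],"grip":0},
    {"twist":[0,0,0],"travel":[0,0,0],"grip":0},
  ],
)

```text
time: 9.28
ee_pos: [0.4953, 0.0641, 0.1065]
ee_rot: [-3.138, 0.003, -2.829]
contact_force: [-2.0, 1.1, 4.0]
grip_width: 0.0003
```

>>> carry_out(
  deltas=[
    {"twist":[0,0,0],"travel":[0,0,-10],"grip":0},
    {"twist":[0,0,0],"travel":[8,0,0],"grip":0},
    {"twist":[0,0,0],"travel":[8,0,0],"grip":0},
    {"twist":[0,0,0],"travel":[0,0,0],"grip":0},
    {"twist":[0,0,0],"travel":[0,0,0],"grip":0},
  ],
)

```text
time: 9.7
ee_pos: [0.4792, 0.0589, 0.117]
ee_rot: [-3.138, 0.004, -2.828]
contact_force: [0.7, 1.1, -0.6]
grip_width: 0.0002
```

```bash
python3 meas.py s6; python3 -c "
import cv2
a=cv2.imread('pics/s6.png')[242:292,330:396]; cv2.imwrite('pics/v6.png',cv2.resize(a,None,fx=12,fy=12,interpolation=cv2.INTER_NEAREST))"
```

```text
t 9.7 rel mm [-10.    0.2  22. ] rpy [-3.1381  0.0037 -2.8282] yaw err 0.003 F [ 0.67  1.08 -0.61] z 0.117
jaw px, mm, off (array([-4.125,  4.875]), 14.55, -0.16, 0.972)
mark (array([0.125, 0.125]), 0.05, 0.18, 0.946)
```

View pics/v6.png

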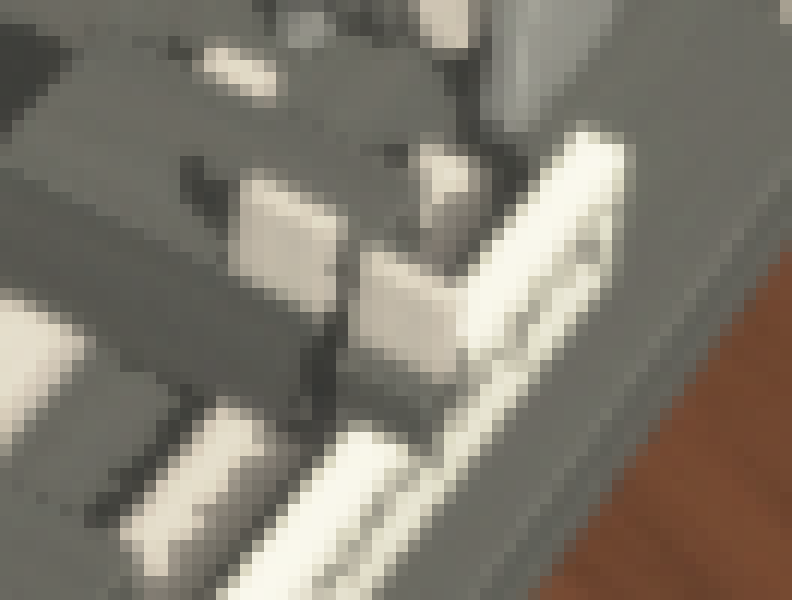

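```bash
cat > al.py <<'E'
from h import *
import sys
p=np.load('p.npy'); s=cam('scene')
# same-size patch of jaw blade matched onto mark blade, current frame, upsampled, masked to the light face + rim
g=cv2.cvtColor(s['image'],cv2.COLOR_RGB2GRAY).astype(np.float32); U=8
G=cv2.resize(g,None,fx=U,fy=U,interpolation=cv2.INTER_CUBIC)
x0=float(sys.argv[1]); P=lambda x,y,z=.0775:proj(s,g2w(p,(x,y,z)))
k=(P(x0+.01,.033)-P(x0,.033))/10
for pp in (p,p+[0,0,.008],p-[0,0,.0045]):
    Q=lambda x,y:proj(s,g2w(pp,(x,y,.0775)))
    e=Q(x0,.044)-Q(x0,.022); print('expected aligned px',e.round(2),'k',k.round(3))
    if len(sys.argv)>2:
        d=np.array([float(sys.argv[2]),float(sys.argv[3])])-e; print(' remaining mm',(d@k/(k@k)).round(2),'perp px',((d[0]*k[1]-d[1]*k[0])/np.hypot(*k)).round(2))
c=((P(x0,.022)+.5)*U).astype(int); h=6*U
T=G[c[1]-h:c[1]+h,c[0]-h:c[0]+h]; M=np.float32(T>np.percentile(T,65)); M=cv2.dilate(M,np.ones((9,9)))
m0=((P(x0,.044)+.5)*U).astype(int); r=6*U
S=G[m0[1]-h-r:m0[1]+h+r,m0[0]-h-r:m0[0]+h+r]
R=cv2.matchTemplate(S,T,cv2.TM_CCOEFF_NORMED,mask=M); _,v,_,l=cv2.minMaxLoc(R)
d=(np.array(l)-r+m0-c)/U; e=P(x0,.044)-P(x0,.022)
print('match',d,round(v,3),'remaining',((d-e)@k/(k@k)).round(2),'perp',(((d-e)[0]*k[1]-(d-e)[1]*k[0])/np.hypot(*k)).round(2))
E
python3 al.py 0.010 9.9 5.75
```

```text
expected aligned px [10.63  5.12] k [-0.277  0.351]
 remaining mm 2.12 perp px -0.18
expected aligned px [10.68  5.06] k [-0.277  0.351]
 remaining mm 2.3 perp px -0.18
expected aligned px [10.61  5.16] k [-0.277  0.351]
 remaining mm 2.02 perp px -0.19
match [9.75 5.75] 0.723 remaining 2.33 perp -0.3
```

>>> carry_out(
  deltas=[
    {"twist":[0,0,0],"travel":[0,0,4.5],"grip":0},
    {"twist":[0,0,0],"travel":[0,0,3.2],"grip":0},
    {"twist":[0,0,0],"travel":[0,0,1.4],"grip":0},
    {"twist":[0,0,0],"travel":[-1,0,0.8],"grip":0},
    {"twist":[0,0,0],"travel":[-4,0,0.6],"grip":0},
    {"twist":[0,0,0],"travel":[-2,0,0.4],"grip":0},
    {"twist":[0,0,0],"travel":[0,0,0],"grip":0},
  ],
)

```text
time: 10.38
ee_pos: [0.4871, 0.0612, 0.1063]
ee_rot: [-3.138, 0.004, -2.828]
contact_force: [-1.7, -0.0, 5.3]
grip_width: 0.0003
```

```bash
python3 meas.py s7; python3 al.py 0.0115|tail -1
```

```text
t 10.38 rel mm [-1.8  0.5 11.3] rpy [-3.138   0.0037 -2.8282] yaw err 0.0029 F [-1.73 -0.03  5.33] z 0.1063
jaw px, mm, off (array([-4.625,  6.125]), 17.48, 0.23, 0.979)
mark (array([0., 1.]), 1.75, 0.61, 0.936)
match [10.125  5.375] 0.718 remaining 1.14 perp -0.25
```

>>> carry_out(
  deltas=[
    {"twist":[0,0,0],"travel":[-3,0,0.5],"grip":0},
    {"twist":[0,0,0],"travel":[-2,0,0.5],"grip":0},
    {"twist":[0,0,0],"travel":[0,0,0],"grip":0},
    {"twist":[0,0,0],"travel":[0,0,-8],"grip":0},
    {"twist":[0,0,0],"travel":[0,0,-5],"grip":0},
    {"twist":[0,0,0],"travel":[0,0,0],"grip":0},
  ],
)

```text
time: 10.98
ee_pos: [0.4928, 0.0632, 0.12]
ee_rot: [-3.138, 0.004, -2.828]
contact_force: [0.2, 0.5, -0.6]
grip_width: 0.0002
```

```bash
python3 meas.py s8; python3 al.py 0.0125|tail -1; python3 -c "
import cv2
a=cv2.imread('pics/s8.png')[242:292,330:396]; cv2.imwrite('pics/v8.png',cv2.resize(a,None,fx=12,fy=12,interpolation=cv2.INTER_NEAREST))"
```

```text
t 10.98 rel mm [ 4.2  0.4 24.9] rpy [-3.1382  0.0036 -2.8278] yaw err 0.0034 F [ 0.25  0.53 -0.55] z 0.12
jaw px, mm, off (array([-4.75 ,  5.625]), 16.77, -0.18, 0.981)
mark (array([0.125, 0.125]), 0.05, 0.18, 0.939)
match [10.5  5. ] 0.713 remaining -0.04 perp -0.2
```

View pics/v8.png

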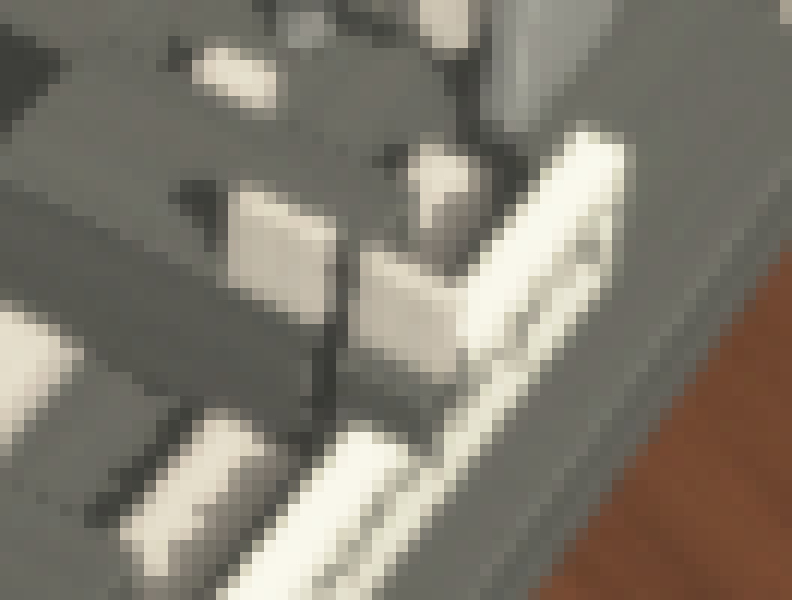

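The blades look in line: mark minus jaw is (10.6, 4.9) px, against (10.6, 5.1) expected, so within about 0.3 mm. Next is the lever.

>>> carry_out(
  deltas=[
    {"twist":[0,0,0],"travel":[0,0,-15],"grip":0},
    {"twist":[0,0,0],"travel":[-4,-15,-5],"grip":0},
    {"twist":[0,0,0],"travel":[-8,-20,0],"grip":0},
    {"twist":[0,0,0],"travel":[-8,-20,0],"grip":0},
    {"twist":[0,0,0],"travel":[-8,-18,0],"grip":0},
    {"twist":[0,0,0],"travel":[-3,-10,0],"grip":0},
    {"twist":[0,0,0],"travel":[0,0,0],"grip":0},
    {"twist":[0,0,0],"travel":[0,0,0],"grip":0},
  ],
)

```text
time: 11.75
ee_pos: [0.5459, -0.0082, 0.1375]
ee_rot: [-3.141, -0.002, -2.826]
contact_force: [0.2, 0.1, 0.4]
grip_width: 0.0005
```

```bash
python3 -c "
from h import *
rel((-.0043,-.085,.108))
s=cam('scene');p=np.load('p.npy')
print('ball px expected',proj(s,g2w(p,(-.0043,-.085,.108))))
g=cv2.cvtColor(s['image'],cv2.COLOR_RGB2GRAY)
c=proj(s,g2w(p,(-.0043,-.085,.108))).astype(int); w=g[c[1]-12:c[1]+13,c[0]-12:c[0]+13]
m=(w>170).astype(np.uint8); n,l,st,ce=cv2.connectedComponentsWithStats(m); print(st[1:].tolist(),(ce[1:]+c-12).round(1).tolist())
print(eyes.search_frame('scene','lock_tip')[:1])
save(s,'s9')"
```

```text
t 11.75 rel mm [-47.9  -0.7  29.4] rpy [-3.1411e+00 -2.2000e-03 -2.8261e+00] yaw err 0.0051 F [0.19 0.14 0.37] z 0.1375
ball px expected [309.00652155 221.73574727]
[[7, 7, 12, 18, 151]] [[308.7, 223.3]]
[{'location': [0.6058, 0.0162, 0.1065], 'score': 0.84}]
```

>>> carry_out(
  deltas=[
    {"twist":[0,0,0],"travel":[0,0,12],"grip":0},
    {"twist":[0,0,0],"travel":[0,0,10],"grip":0},
    {"twist":[0,0,0],"travel":[-4,0,0],"grip":0},
    {"twist":[0,0,0],"travel":[-6,0,0],"grip":0},
    {"twist":[0,0,0],"travel":[-6,0,0],"grip":0},
    {"twist":[0,0,0],"travel":[-5,0,0],"grip":0},
    {"twist":[0,0,0],"travel":[-5,0,0],"grip":0},
    {"twist":[0,0,0],"travel":[-5,0,0],"grip":0},
  ],
)

```text
time: 12.52
ee_pos: [0.5721, 0.0063, 0.1113]
ee_rot: [3.139, -0.009, -2.821]
contact_force: [-1.9, -1.4, 2.3]
grip_width: -0.0002
```

```bash
python3 -c "
from h import *
rel((.0643,-.085,.108))"
```

```text
t 12.52 rel mm [-87.   -7.2   2.5] rpy [ 3.1393 -0.009  -2.8212] yaw err 0.01 F [-1.87 -1.41  2.3 ] z 0.1113
```

>>> carry_out(
  deltas=[
    {"twist":[0,0,-0.005],"travel":[-6,-1.5,0],"grip":0},
    {"twist":[0,0,0],"travel":[-6,-1.5,0],"grip":0},
    {"twist":[0,0,0],"travel":[-6,-1.5,0],"grip":0},
    {"twist":[0,0,0],"travel":[-6,-1,0],"grip":0},
    {"twist":[0,0,0],"travel":[-6,-1,0],"grip":0},
    {"twist":[0,0,0],"travel":[-6,0,0],"grip":0},
  ],
)

```text
time: 13.02
ee_pos: [0.6125, 0.0123, 0.1116]
ee_rot: [3.139, -0.009, -2.816]
contact_force: [-1.2, -0.6, 1.6]
grip_width: 0.0001
```

```bash
python3 -c "
from h import *
rel((.0643,-.085,.108))"
```

```text
t 13.02 rel mm [-46.7  -0.4   3.2] rpy [ 3.139  -0.0086 -2.8156] yaw err 0.0155 F [-1.23 -0.61  1.56] z 0.1116
```

>>> carry_out(
  deltas=[
    {"twist":[0,0,0],"travel":[-6,0,0],"grip":0},
    {"twist":[0,0,0],"travel":[-6,0,0],"grip":0},
    {"twist":[0,0,0],"travel":[-4,0,0],"grip":0},
    {"twist":[0,0,0],"travel":[-2,0,0],"grip":0},
  ],
)

```text
time: 13.35
ee_pos: [0.6323, 0.0186, 0.1105]
ee_rot: [3.139, -0.009, -2.816]
contact_force: [-0.9, 0.4, -0.5]
grip_width: -0.0001
```

```bash
python3 -c "
from h import *
rel((.0643,-.085,.108))"
```

```text
t 13.35 rel mm [-26.   -0.1   2.3] rpy [ 3.1392 -0.0091 -2.8157] yaw err 0.0155 F [-0.86  0.42 -0.52] z 0.1105
```

>>> carry_out(
  deltas=[
    {"twist":[0,0,0],"travel":[-2,0,0],"grip":0},
    {"twist":[0,0,0],"travel":[-2,0,0],"grip":0},
    {"twist":[0,0,0],"travel":[-1,0,0],"grip":0},
  ],
)

```text
time: 13.6
ee_pos: [0.6326, 0.0188, 0.1094]
ee_rot: [3.14, -0.021, -2.816]
contact_force: [-2.7, -1.4, 2.3]
grip_width: 0.0
```

```bash
python3 -c "
from h import *
rel((.0643,-.085,.108))"
```

```text
t 13.6 rel mm [-25.6  -0.1   0.9] rpy [ 3.1401 -0.0212 -2.8163] yaw err 0.0148 F [-2.68 -1.35  2.32] z 0.1094
```

>>> carry_out(
  deltas=[
    {"twist":[0,-0.02,0],"travel":[-4,0,0],"grip":0},
    {"twist":[0,0,0],"travel":[-5,0,0],"grip":0},
  ],
)

```text
time: 13.77
ee_pos: [0.6331, 0.0192, 0.1078]
ee_rot: [3.141, -0.019, -2.818]
contact_force: [-13.2, -4.3, 6.5]
grip_width: 0.0001
```

```bash
python3 -c "
from h import *
rel((.0643,-.085,.108))"
```

```text
t 13.77 rel mm [-25.   -0.3  -0.7] rpy [ 3.1412 -0.0192 -2.8179] yaw err 0.0133 F [-13.19  -4.28   6.51] z 0.1078
```

>>> carry_out(
  deltas=[
    {"twist":[0,0.02,0],"travel":[8,0,0],"grip":0},
    {"twist":[0,0,0],"travel":[10,0,0],"grip":0},
    {"twist":[0,0,0],"travel":[5,0,-15],"grip":0},
    {"twist":[0,0,0],"travel":[0,0,-30],"grip":0},
    {"twist":[0,0,0],"travel":[0,0,-35],"grip":0},
    {"twist":[0,0,0],"travel":[0,-30,-20],"grip":0},
    {"twist":[0,0,0],"travel":[10,-38,0],"grip":0},
    {"twist":[0,0,0],"travel":[10,-38,0],"grip":0},
    {"twist":[0,0,0],"travel":[10,-38,0],"grip":0},
    {"twist":[0,0,0],"travel":[10,-38,0],"grip":0},
    {"twist":[0,0,0],"travel":[5,-15,0],"grip":0},
    {"twist":[0,0,0],"travel":[0,0,0],"grip":0},
  ],
)

```text
time: 14.77
ee_pos: [0.6408, -0.1953, 0.231]
ee_rot: [-3.13, -0.009, -2.811]
contact_force: [-0.1, 0.2, 0.1]
grip_width: -0.0002
```

```bash
python3 meas.py s10; python3 al.py 0.0125|tail -1; python3 -c "
from h import *
p=np.load('p.npy');t=cam('top');s=cam('scene')
U=8
b=cv2.resize(t['image'][212:264,260:350],None,fx=8,fy=8,interpolation=0)
for y,c in((.022,(255,0,0)),(.044,(0,0,255))):
    q=(proj(t,g2w(p,(.0125,y,.086)))-[260,212]+.5)*8; cv2.circle(b,tuple(int(v) for v in q),2,c,-1)
q=(proj(t,g2w(p,(.0643,-.085,.108)))-[260,212]+.5)*8; cv2.circle(b,tuple(int(v) for v in q),4,(0,255,0),-1)
cv2.imwrite('pics/t10.png',b[:,:,::-1])
a=s['image'][180:330,240:420]; a=cv2.resize(a,None,fx=4,fy=4,interpolation=2)
q=(proj(s,g2w(p,(.0643,-.085,.108)))-[240,180]+.5)*4; cv2.circle(a,tuple(int(v) for v in q),3,(0,255,0),-1)
cv2.imwrite('pics/u10.png',a[:,:,::-1])"
```

```text
t 14.77 rel mm [ 58.8 294.5 133.1] rpy [-3.1299 -0.0093 -2.8106] yaw err 0.0206 F [-0.12  0.17  0.08] z 0.231
jaw px, mm, off (array([-4.75 ,  5.625]), 16.77, -0.18, 0.981)
mark (array([0.125, 0.125]), 0.05, 0.18, 0.938)
match [10.5  5. ] 0.713 remaining -0.04 perp -0.2
```

View pics/t10.png

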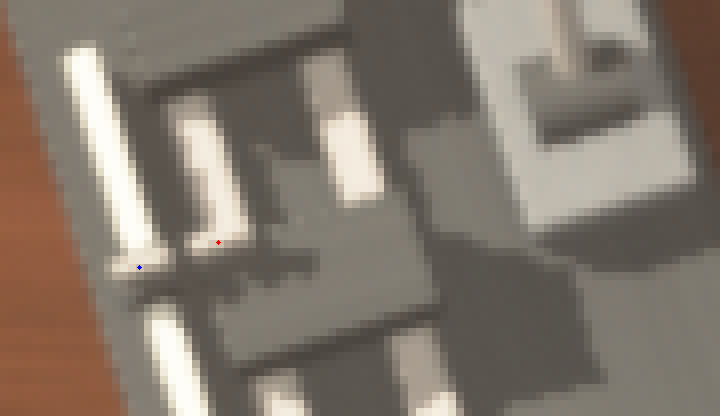

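View pics/u10.png

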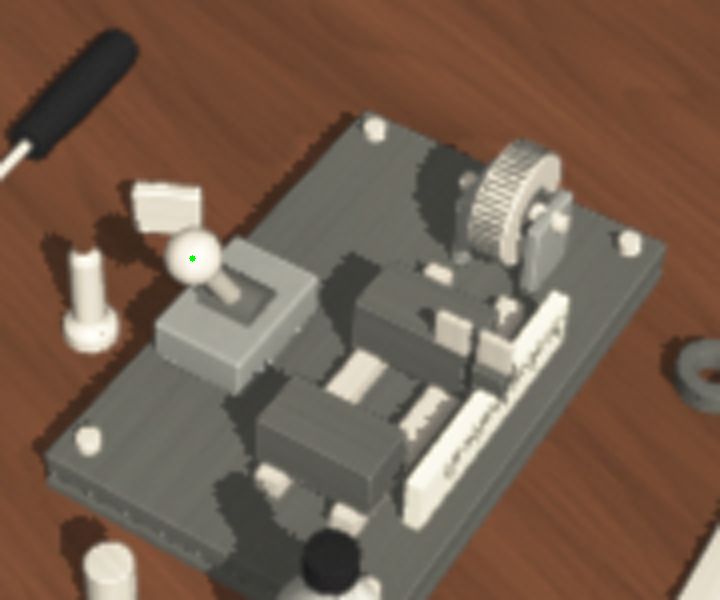

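The scene crop shows the lever ball right on its predicted end position (pixel 193,258). In the top crop the jaw blade is at (218,243) and the mark blade at (138,267), an offset of (-80, +24) px where (-79, +25) means in line. The bystanders in view haven't moved.

```bash
python3 -c "
from h import *
print(order.hand_in())"
```

```text
the job is handed in; nothing more can be done
None
```

The jaw's blade now stands in line with the gauge mark's blade, the lock lever is fully over towards the anvil end, and the arm has moved clear. I handed the job in at about 15 s.

- **Wheel:** I rolled it with the closed fingertips in five strokes over the crown, pressing about 4–8 N. The jaw closed about 16.7 mm.
- **Blades:** The scene camera puts them within about 0.3 mm of each other (one reading -0.04 mm, another -0.3 mm). The top camera agrees to about a pixel, which is only about 2 mm. The mark did not move measurably.
- **Lever:** I pushed it until it met its stop at about 14 N, and the ball then sat exactly at its predicted end position in the image.
- **Bystanders:** The loose things visible in the last pictures are where they were at the start. I did not check the spanner and the screwdriver's far end separately.

The two cameras' object-finder positions differed by 10–20 mm. I used my own fit to the base plate's corners instead, which left errors of up to about 1.7 pixels. No final check failed.

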